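# Seat a printed board in the sanding jig and lock the toggle clamp

### The arm

A 7-joint arm with a two-finger parallel gripper is mounted at the origin on the work surface. World frame = base frame: x ahead of the robot, y to its left, z up, the work surface at z = 0. Lengths are in m, angles in degrees, forces in N, time in s.
With the tool pointing down it reaches from about 0.425 to 0.875 m from the base axis. Payload 4.7 kg.
Tool frame: the origin (TCP) lies midway between the tips of the shut fingers; the grasp point (between the pads) lies 19 mm behind it (env.grip_depth is the distance from the TCP to the grasp point, in m); z points along the fingers, y is the line along which they close (so a half turn about z gives the same grasp; the last joint's range is limited). The gripper opens to 87 mm and grips with 3 to 60 N. Pads are 19 mm wide; open, the fingers measure 117 mm over their backs; the gripper's body (75 mm by 190 mm) begins 51 mm behind the grasp point.
Start: joints at [66.87, 18.392, -4.016, 83.108, 1.295, 78.541, -3.26], TCP at [0.264, -0.594, 0.223] pointing down, gripper open.
Joint ranges: [-163.93, 163.93], [-17.29, 119.83], [-79.2, 71.16], [3.27, 140.29], [-89.18, 269.18], [5.43, 117.66], [-154.24, 154.24]. Speed limits (degrees/s): [147.25, 147.25, 180, 180, 180, 180, 180].

### API

Orientations are given as [roll, pitch, yaw] about the fixed x, y, z axes, in that order (R = Rz(yaw) Ry(pitch) Rx(roll)).
In Python, from cell import get_obs, optics, env, nets gives the robot as it stands.
- The arm moves only by the shell command python3 -m creep 'ROWS' [FORCE]. ROWS is JSON, a list of rows, each an object of numbers: "wx", "wy", "wz": the turn, a rotation vector about the tool's x, y, z in degrees; "tx", "ty", "tz": the shift along the tool's x, y, z in mm; "gripper": the opening, from -1 (shut) to 1 (fully open). A call has 1 to 5 rows; each row is the pose to reach, as a shift and turn from the pose commanded when the call began, along the tool's axes at that moment; what a row does not reach only later rows make up. A row lasts 1/12 s, in which the tool goes at most 41.7 mm and 7.16 degrees, less where a joint would pass 70% of its speed; a pose out of reach is approached as far as the arm can. A call with a gripper value outside its range is refused whole. The fingers move at their own pace and stop on an object; FORCE is the grip in N (left out, the last holds). Time passes only in rows, so rows that repeat a pose let the fingers close. It gives the time, the measured TCP pose, the force, the opening and the grip force at its end, in the units of the state.
- get_obs(): the state, without advancing time (a new reading comes with each control period).
- optics.read_camera(name): name is "side" or "top" or "wrist"; returns (picture, depth): 384x512x3 uint8, red, green, blue; 384x512 float32, m along the optical axis (not along the pixel's ray), 0 where there is no reading.
- optics.camera_info(name): a dict with "fovy" (degrees; the focal length in pixels is half the picture's height over the tangent of half this angle, whatever the lens; pixels are square), "cx", "cy" (the principal point, pixels), "R" (3x3) and "t" (3): a world point X has camera coordinates R X + t; the wrist camera has in their place "tool_from_camera" (4x4, takes a point from camera to tool coordinates, whose origin is the TCP and whose axes are the flange's). Camera axes: x right, y down, z forward; pixel columns grow to the right and rows downward; lengths in m; the calibration is good to about 2 mm. The wrist camera is an equidistant fisheye: a pixel r from the principal point sees the ray r / f radians off the axis. A picture is of the moment at which its call begins: read the wrist's pose just before it. camera_info takes no time and is no camera call.
- env.sign_off(): hands the job in; it is judged then, once.
Trained networks look in the newest picture that a camera, given by its name, has taken for a name from the list of things; names that differ only in an ending like _2 or _b are one class to them, and where a whole thing is asked for, a point or a joint stands for the part that bears it (a point fixed in the world has none). Each returns a list of dicts, best first, with "confidence" (0 to 1); they miss things now and then, are a little off and sometimes report something else, mostly with a low value. They report only what shows in the picture. A call takes as long as a camera call.
- nets.look_for(query, camera): "point" ([x, y, z] in m, in world coordinates, good to about 4 mm: the middle of the surface that is visible of it).
- nets.place_of(query, camera): "point" ([x, y, z] in m, in world coordinates, good to about 4 mm: a listed point, or the origin of a listed thing).
The state is a dict: "time_s": time; "qpos": joint angles; "joint_velocities": joint speeds; "effort": joint torques, N m; "tool_pos": TCP position; "tool_rot": TCP orientation; "force": force on the tool from outside, world axes, zero at the start; "wrist_torque": the same for the moment, N m; "grip_width": finger opening in m; "grasp_force": force on a finger pad.
Only numpy, scipy, OpenCV 4.12 (cv2) and the standard library are available. Lean on these libraries where they do the work, as an engineer would, in place of code of your own. Each camera call takes 0.05 s, during which the arm holds its last target. There are 200 camera calls.

### The job

The green printed board lies loose and a little askew on the plywood sanding jig, with the clamp standing open. Without lifting the board, push it flat across the jig until it sits snug and square against both aluminium fences; then push the clamp's red handle over and down until it snaps into lock, with its rubber foot pressing on the board. Leave the ink jar, tape roll, sanding block and squeegee where they are.

Things in the scene. Friction and masses are not known exactly. Their poses are not given: they have to be found in the camera images.
- jig: Sanding jig, fixed: plywood plate 18 mm thick. Origin on the work surface under the centre of the seated board; the plate spans x -60 to +105 mm, y -60 to +225 mm. Two aluminium fences, 14 mm wide, stand 12 mm above it. The board is pushed along the jig's +x to the far fence and along its +y to the side fence.
- far_fence (a point): On the face of the far fence, at its foot on the plate: jig x = +90 mm, y = 0. The face looks to the jig's -x and runs from y -80 to +70 mm.
- side_fence (a point): On the face of the side fence (the one on the clamp's side), at its foot on the plate: jig y = +90 mm, x = 0. The face looks to the jig's -y and runs from x -60 to +105 mm.
- board: Loose green board with a red print, 180 x 180 x 6 mm, about 0.16 kg. Origin at the centre of its underside. It lies on the plate, at the start 15 to 35 mm short of each fence, turned up to 0.12 rad. Seated: origin at x 0, y 0, z 18 mm of the jig, axes parallel. Its -x and -y edges overhang the plate (by 30 mm when seated): a fingertip can stand beside them over the bare work surface.
- clamp: Fixed steel base of a horizontal toggle clamp on the plate behind the side fence, axes parallel to the jig's, anywhere from jig x -30 to +30 mm. Origin: on the plate under the arm's pivot (jig y +142 mm). The arm reaches 80 mm to -y over fence and board, the red handle points to +y; both move in the plane x = 0. At the start the arm stands up 28 to 66 degrees, the handle slants up 40 to 66.
- clamp_arm: The clamp's moving steel arm with its spindle and rubber foot; origin on its pivot, 24 mm above the plate over the clamp's origin.
- clamp_foot (a point): Centre of the lower face of the black rubber foot (18 mm wide, 16 mm high) at the end of the clamp's arm. Open, it stands well above the board; it swings down and lands on the board 28 mm inside the side-fence edge, then presses with about 35 N in lock.
- clamp_handle (a joint): How far the handle is closed (rad): 0 to 0.7 at the start, about 1.5 when the foot lands on the board, 2.04 at the dead point, 2.20 at the lock stop. Until landing the handle stays about where it is left and takes 1 to 2 N; from there to the dead point it takes up to 8 N and springs back if let go; past it, it snaps to the stop by itself and stays.
- grip_end (a point): Centre of the free end of the red grip, a straight bar 18 mm wide (clamp's x), 14 mm thick, 114 mm long from grip_root to here. Open, this end is 163 to 191 mm above the work surface; locked, about 77 mm above it and 148 mm to +y of the clamp's origin. It swings to +y and down in an arc of 130 to 150 mm radius.
- grip_root (a point): Centre of the inner end of the red grip, 114 mm from grip_end along its straight axis. Locked, the grip is nearly level, rising 4 degrees towards its free end.
- ink_jar: Bystander: white plastic ink jar with a red cap, 60 mm wide, 72 mm tall, on the work surface near the jig; origin under its centre.
- tape_roll: Bystander: roll of brown tape lying flat, 92 mm wide, 24 mm tall; origin under its centre.
- sanding_block: Bystander: cork sanding block 64 x 102 mm, 33 mm tall; origin under its centre.
- squeegee: Bystander: printing squeegee lying flat to the jig's -y side: wooden grip 160 mm (x) x 62 mm (y), 24 mm thick, its blade standing out 26 mm to -y; origin under the centre of the grip.

How it is judged:
By the outcome, as a careful person would: the job done as asked, in the order asked, and still so for the second after the job is handed in, with the robot touching nothing.
It also fails if it takes over 72 s, if anything falls off the work surface, if the arm or the gripper's body presses on something with over 40 N, if the wrist force passes 120 N, or if a joint passes its speed limit or range.

## Working session

There is one attempt and no reset: what is moved stays moved. The work goes in short steps, Python scripts to look and compute and a shell command to move; the robot and the scene stay as the last step left them, time stands still between calls to the robot, and variables do not carry over. Pictures are saved under pics/ and viewed, at most 10 in all, crops included, and the job is handed in when it is done.

```bash
mkdir -p pics; ls
cat > h.py <<'E'
import numpy as np,cv2
from cell import get_obs,optics,env,nets
from scipy.spatial.transform import Rotation as Ro
def cloud(cam):
    im,d=optics.read_camera(cam); c=optics.camera_info(cam)
    f=im.shape[0]/2/np.tan(np.radians(c['fovy'])/2)
    v,u=np.mgrid[:im.shape[0],:im.shape[1]]
    P=np.stack([(u-c['cx'])/f*d,(v-c['cy'])/f*d,d],-1)
    W=(P-np.array(c['t']))@np.array(c['R'])
    W[d==0]=np.nan
    return im,W
def save(n,im): cv2.imwrite('pics/'+n,cv2.cvtColor(im,cv2.COLOR_RGB2BGR))
def totool(p): # world target -> tool mm shift
    o=get_obs(); R=Ro.from_euler('xyz',o['tool_rot'],degrees=True)
    return R.inv().apply(np.array(p)-o['tool_pos'])*1000
E
python3 - <<'E'
from h import *
np.set_printoptions(precision=4,suppress=True)
o=get_obs(); print(o['tool_pos'],o['tool_rot'],o['force'],o['time_s'])
a,Wa=cloud('top'); 
for q in ['jig','far_fence','side_fence','board','clamp','clamp_arm','clamp_foot','grip_end','grip_root','ink_jar','tape_roll','sanding_block','squeegee']:
    print(q,[(np.array(r['point']),round(r['confidence'],2)) for r in nets.place_of(q,'top')[:2]])
b,Wb=cloud('side')
for q in ['jig','far_fence','side_fence','board','clamp','clamp_foot','grip_end','grip_root']:
    print(q,[(np.array(r['point']),round(r['confidence'],2)) for r in nets.place_of(q,'side')[:2]])
save('t0.png',a);save('s0.png',b)
np.savez('c0.npz',a=a,Wa=Wa,b=b,Wb=Wb)
E
```

```text
pics
[ 0.2635 -0.5936  0.2215] [-179.8919    0.006    23.9395] [ 0.0111 -0.0081  0.8707] 0.0
jig []
far_fence [(array([ 0.6906, -0.0758,  0.0185]), 0.8), (array([0.7877, 0.0539, 0.0006]), 0.66)]
side_fence [(array([0.6017, 0.0098, 0.0172]), 0.81)]
board [(array([ 0.5654, -0.1011,  0.019 ]), 0.66)]
clamp [(array([0.6204, 0.0636, 0.0154]), 0.72)]
clamp_arm [(array([0.6192, 0.068 , 0.0424]), 0.52), (array([ 0.6887, -0.0767,  0.0172]), 0.5)]
clamp_foot [(array([ 0.6198, -0.0049,  0.079 ]), 0.48)]
grip_end [(array([0.6187, 0.1809, 0.1723]), 0.91), (array([0.6184, 0.0671, 0.0435]), 0.57)]
grip_root [(array([0.6166, 0.105 , 0.0883]), 0.69), (array([0.6017, 0.01  , 0.0184]), 0.2)]
ink_jar [(array([0.7856, 0.0502, 0.0011]), 0.6), (array([ 0.5992, -0.3514,  0.0027]), 0.44)]
tape_roll [(array([ 0.4527,  0.0934, -0.0012]), 0.64), (array([ 0.7815,  0.048 , -0.0005]), 0.43)]
sanding_block [(array([ 0.7847, -0.1137, -0.0005]), 0.8), (array([0.6196, 0.0644, 0.0186]), 0.39)]
squeegee [(array([ 0.5973, -0.3538,  0.003 ]), 0.64), (array([0.6196, 0.0639, 0.0176]), 0.27)]
jig []
far_fence [(array([ 0.6906, -0.0748,  0.02  ]), 0.83), (array([0.4556, 0.0961, 0.0011]), 0.49)]
side_fence [(array([0.5981, 0.0129, 0.017 ]), 0.64)]
board [(array([ 0.5702, -0.1053,  0.0195]), 0.71)]
clamp [(array([0.6205, 0.0604, 0.0156]), 0.88)]
clamp_foot [(array([ 0.6238, -0.0071,  0.0797]), 0.6)]
grip_end [(array([0.6213, 0.1822, 0.1737]), 0.85), (array([0.6188, 0.1059, 0.0923]), 0.62)]
grip_root [(array([0.6204, 0.1061, 0.0903]), 0.92)]
```

Run:
```python
import numpy as np,cv2
np.set_printoptions(precision=4,suppress=True)
z=np.load('c0.npz')
for im,W in ((z['a'],z['Wa']),(z['b'],z['Wb'])):
    hsv=cv2.cvtColor(im,cv2.COLOR_RGB2HSV)
    m=(W[...,2]>.018)&(W[...,2]<.032)&(W[...,0]>.42)&(W[...,0]<.72)&(W[...,1]<.03)&(W[...,1]>-.26)
    g=m&(hsv[...,0]>35)&(hsv[...,0]<95)&(hsv[...,1]>60)
    c=max(cv2.findContours(g.astype(np.uint8),0,2)[0],key=cv2.contourArea)
    h=cv2.convexHull(c)[:,0]
    P=np.array([W[v,u,:2] for u,v in h]); P=P[~np.isnan(P).any(1)]
    r=cv2.minAreaRect((P*1000).astype(np.float32)); print(r,g.sum(),np.nanmedian(W[g],0)); print(cv2.boxPoints(r))
```

```text
((569.4598999023438, -103.85401153564453), (179.1275634765625, 179.09539794921875), 6.183411121368408) 3988 [ 0.5672 -0.1041  0.0237]
[[ 470.7719  -24.4743]
 [ 490.0625 -202.5278]
 [ 668.1479 -183.2337]
 [ 648.8573   -5.1802]]
((539.1781616210938, -108.31420135498047), (120.13370513916016, 179.4855499267578), 6.1497111320495605) 3252 [ 0.5481 -0.1283  0.023 ]
[[ 469.8431  -25.5226]
 [ 489.0708 -203.9753]
 [ 608.5132 -191.1058]
 [ 589.2855  -12.6531]]
```

View pics/t0.png

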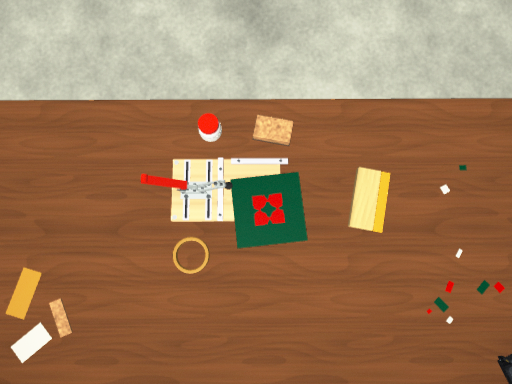

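View pics/s0.png

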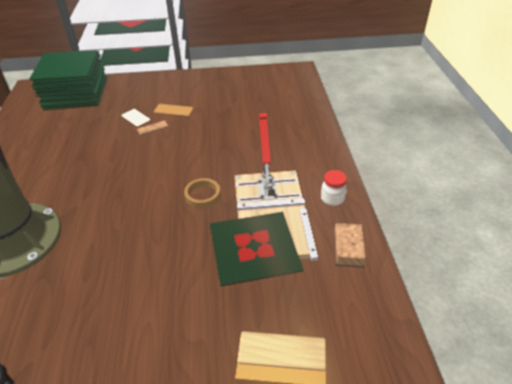

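The board sits at about (268,210) in the top picture, turned 6.2° counterclockwise. The side fence is the vertical strip at column 220, the far fence is at row 160, and the red handle runs from (145,178) to (187,186). Next I'll find the jig's yaw.

Run:
```python
import numpy as np,cv2
z=np.load('c0.npz')
for im,W in ((z['a'],z['Wa']),(z['b'],z['Wb'])):
    hsv=cv2.cvtColor(im,cv2.COLOR_RGB2HSV)
    X,Y,Z=W[...,0],W[...,1],W[...,2]
    al=(Z>.024)&(Z<.036)&(hsv[...,1]<45)
    for n,m in (('side',al&(abs(Y-.018)<.022)&(X>.5)&(X<.73)),('far',al&(abs(X-.697)<.02)&(Y<0)&(Y>-.2))):
        P=(W[m][:,:2]*1000).astype(np.float32); 
        l=cv2.fitLine(P,cv2.DIST_HUBER,0,.01,.01).ravel(); r=cv2.minAreaRect(P)
        print(n,len(P),l,np.degrees(np.arctan2(l[1],l[0])),r,np.median(W[m][:,2]))
    m=(Z>.012)&(Z<.022)&(X>.5)&(X<.75)&(Y>-.1)&(Y<.2)&(hsv[...,0]<30)&(hsv[...,1]>45)
    P=(W[m][:,:2]*1000).astype(np.float32); print('plate',cv2.minAreaRect(P),P.min(0),P.max(0))
```

```text
side 284 [9.9996215e-01 8.7006092e-03 6.1871661e+02 1.9747301e+01] 0.49851444 ((623.2716674804688, 19.965850830078125), (13.2443265914917, 164.2672576904297), 89.55413818359375) 0.029803931596841256
far 338 [ 9.910735e-03 -9.999509e-01  6.971235e+02 -8.098397e+01] -89.432144 ((696.9638671875, -81.6248550415039), (146.937744140625, 15.219474792480469), 89.76185607910156) 0.029860950982033386
plate ((620.3843994140625, 24.141448974609375), (249.82591247558594, 171.36842346191406), 88.40611267089844) [531.6117   -99.989426] [706.0228  148.01051]
side 343 [ 9.9998671e-01 -5.1585045e-03  6.2082025e+02  1.7049046e+01] -0.29556182 ((622.0840454101562, 18.89101219177246), (19.62507438659668, 163.85507202148438), 89.87533569335938) 0.028464045136313006
far 322 [ 2.1459602e-03  9.9999768e-01  6.9556641e+02 -8.8878525e+01] 89.87704 ((695.8007202148438, -84.19108581542969), (14.854662895202637, 149.70223999023438), 0.013156232424080372) 0.028729061914228
plate ((603.2100830078125, 23.755325317382812), (249.1375732421875, 201.17015075683594), 88.95872497558594) [501.80087  -99.670616] [704.57654 147.72244]
```

```bash
python3 -m creep '[{"tx":29,"ty":-29,"wz":5},{"tx":58,"ty":-58,"wz":10},{"tx":87,"ty":-87,"wz":15},{"tx":116,"ty":-116,"wz":20},{"tx":145,"ty":-146,"wz":23.9}]'; python3 -c "
from h import *;print(totool([.452,-.095,.10]),get_obs()['tool_rot'])"
```

```text
[ 374.62030682 -379.80827031  122.53662108] [1.79995046e+02 2.15642713e-03 2.39385271e+01]validation failed for argument at $[0]...
```

```bash
python3 -m creep '[{"tx":29,"ty":-29,"tz":0,"wx":0,"wy":0,"wz":5,"gripper":1},{"tx":58,"ty":-58,"tz":0,"wx":0,"wy":0,"wz":10,"gripper":1},{"tx":87,"ty":-87,"tz":0,"wx":0,"wy":0,"wz":15,"gripper":1},{"tx":116,"ty":-116,"tz":0,"wx":0,"wy":0,"wz":20,"gripper":1},{"tx":145,"ty":-146,"tz":0,"wx":0,"wy":0,"wz":23.9,"gripper":1}]'; python3 -c "
from h import *;print(totool([.452,-.095,.10]),get_obs()['tool_rot'])"
```

```text
time_s: 1.57
tool_pos: [0.3374, -0.4001, 0.2226]
tool_rot: [180.0, -0.0, -0.2]
force: [0.4, -0.5, 0.3]
grip_width: 0.0869
grasp_force: 0.0
[ 113.35376658 -305.65035513  122.51115631] [ 1.79969948e+02 -1.67385371e-02 -2.19228353e-01]
```

```bash
python3 -m creep '[{"tx":14,"ty":-38,"tz":0,"wx":0,"wy":0,"wz":0,"gripper":1},{"tx":28,"ty":-76,"tz":0,"wx":0,"wy":0,"wz":0,"gripper":1},{"tx":42,"ty":-114,"tz":0,"wx":0,"wy":0,"wz":0,"gripper":1},{"tx":56,"ty":-152,"tz":0,"wx":0,"wy":0,"wz":0,"gripper":1},{"tx":68,"ty":-185,"tz":0,"wx":0,"wy":0,"wz":-0.2,"gripper":1}]' >/dev/null;  python3 -m creep '[{"tx":12,"ty":-30,"tz":20,"wx":0,"wy":0,"wz":0,"gripper":1},{"tx":24,"ty":-60,"tz":40,"wx":0,"wy":0,"wz":0,"gripper":1},{"tx":36,"ty":-90,"tz":60,"wx":0,"wy":0,"wz":0,"gripper":1},{"tx":45,"ty":-120,"tz":80,"wx":0,"wy":0,"wz":0,"gripper":1},{"tx":45,"ty":-120,"tz":100,"wx":0,"wy":0,"wz":0,"gripper":1}]'
python3 - <<'E'
from h import *
print(totool([.452,-.095,.009]),get_obs()['tool_rot'])
a,_=cloud('side'); save('s1.png',a)
E
```

```text
time_s: 2.4
tool_pos: [0.4514, -0.0897, 0.1224]
tool_rot: [-179.9, -0.2, 0.8]
force: [0.3, -0.1, -0.1]
grip_width: 0.0872
grasp_force: 0.0
[  0.20531515   5.49449532 113.43219664] [-1.79882657e+02 -1.55558317e-01  7.52939296e-01]
```

```bash
python3 -m creep '[{"tx":0,"ty":3,"tz":35,"wx":0,"wy":0,"wz":0,"gripper":1},{"tx":0,"ty":5,"tz":70,"wx":0,"wy":0,"wz":0,"gripper":1},{"tx":0,"ty":5,"tz":100,"wx":0,"wy":0,"wz":0,"gripper":1},{"tx":0,"ty":5,"tz":112,"wx":0,"wy":0,"wz":0,"gripper":1},{"tx":0,"ty":5,"tz":112,"wx":0,"wy":0,"wz":0,"gripper":1}]'
python3 - <<'E'
from h import *
print(get_obs()['tool_pos'],get_obs()['tool_rot'])
a,_=cloud('side'); save('s1.png',a[120:320,120:420])
E
```

```text
time_s: 2.87
tool_pos: [0.4465, -0.1021, 0.008]
tool_rot: [-179.9, 0.3, 0.2]
force: [-0.5, 0.8, 0.4]
grip_width: 0.0868
grasp_force: 0.0
[ 0.44652518 -0.10206319  0.00798184] [-1.79903751e+02  3.42333674e-01  1.62849773e-01]
```

View pics/s1.png

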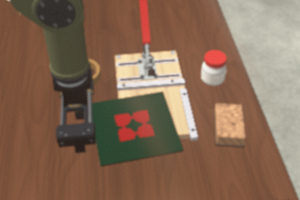

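```bash
python3 -m creep '[{"tx":5,"ty":0,"tz":0,"wx":0,"wy":0,"wz":0,"gripper":1},{"tx":10,"ty":0,"tz":0,"wx":0,"wy":0,"wz":0,"gripper":1},{"tx":15,"ty":0,"tz":0,"wx":0,"wy":0,"wz":0,"gripper":1},{"tx":20,"ty":0,"tz":0,"wx":0,"wy":0,"wz":0,"gripper":1},{"tx":25,"ty":0,"tz":0,"wx":0,"wy":0,"wz":0,"gripper":1}]';python3 -m creep '[{"tx":5,"ty":0,"tz":0,"wx":0,"wy":0,"wz":0,"gripper":1},{"tx":10,"ty":0,"tz":0,"wx":0,"wy":0,"wz":0,"gripper":1},{"tx":13,"ty":0,"tz":0,"wx":0,"wy":0,"wz":0,"gripper":1},{"tx":16,"ty":0,"tz":0,"wx":0,"wy":0,"wz":0,"gripper":1},{"tx":18,"ty":0,"tz":0,"wx":0,"wy":0,"wz":0,"gripper":1}]'
```

```text
time_s: 3.33
tool_pos: [0.4754, -0.1017, 0.0113]
tool_rot: [180.0, -0.1, 0.2]
force: [-2.2, 0.3, -0.1]
grip_width: 0.0871
grasp_force: 0.6
time_s: 3.75
tool_pos: [0.4926, -0.1016, 0.0104]
tool_rot: [180.0, 0.0, 0.2]
force: [-1.6, -1.3, 1.8]
grip_width: 0.0869
grasp_force: 0.9
```

```bash
python3 -m creep '[{"tx":1,"ty":0,"tz":0,"wx":0,"wy":0,"wz":0,"gripper":1},{"tx":2,"ty":0,"tz":0,"wx":0,"wy":0,"wz":0,"gripper":1},{"tx":3,"ty":0,"tz":0,"wx":0,"wy":0,"wz":0,"gripper":1},{"tx":4,"ty":0,"tz":0,"wx":0,"wy":0,"wz":0,"gripper":1}]' | grep -E "pos|force";python3 -m creep '[{"tx":1,"ty":0,"tz":0,"wx":0,"wy":0,"wz":0,"gripper":1},{"tx":2,"ty":0,"tz":0,"wx":0,"wy":0,"wz":0,"gripper":1}]'| grep -E "pos|force";python3 -m creep '[{"tx":1,"ty":0,"tz":0,"wx":0,"wy":0,"wz":0,"gripper":1},{"tx":2,"ty":0,"tz":0,"wx":0,"wy":0,"wz":0,"gripper":1}]'| grep -E "pos|force"
```

```text
tool_pos: [0.4963, -0.1015, 0.0105]
force: [-0.8, 0.7, 0.3]
grasp_force: 0.5
tool_pos: [0.4978, -0.1015, 0.0104]
force: [-4.5, 0.2, 2.5]
grasp_force: 2.1
tool_pos: [0.4979, -0.1015, 0.0102]
force: [-8.5, 0.1, 6.5]
grasp_force: 4.6
```

```bash
python3 -m creep '[{"tx":-12,"ty":0,"tz":0,"wx":0,"wy":0,"wz":0,"gripper":1},{"tx":-24,"ty":0,"tz":0,"wx":0,"wy":0,"wz":0,"gripper":1},{"tx":-24,"ty":0,"tz":-35,"wx":0,"wy":0,"wz":0,"gripper":1},{"tx":-24,"ty":10,"tz":-70,"wx":0,"wy":0,"wz":0,"gripper":1},{"tx":-24,"ty":30,"tz":-80,"wx":0,"wy":0,"wz":0,"gripper":1}]'
python3 - <<'E'
from h import *
print(get_obs()['qpos'],totool([.6,-.235,.09]))
E
```

```text
time_s: 4.83
tool_pos: [0.4805, -0.1299, 0.0956]
tool_rot: [179.9, -0.5, 0.5]
force: [2.1, -0.4, 0.4]
grip_width: 0.0873
grasp_force: 0.0
[ 38.59710092   7.18432024 -27.97233591 112.70015847   3.87262786
  60.48820022 -80.55720825] [118.49340314 106.18079101   6.83493161]
```

```bash
python3 -m creep '[{"tx":8,"ty":12,"tz":0,"wx":0,"wy":0,"wz":-7,"gripper":1},{"tx":16,"ty":24,"tz":0,"wx":0,"wy":0,"wz":-14,"gripper":1},{"tx":24,"ty":36,"tz":0,"wx":0,"wy":0,"wz":-21,"gripper":1},{"tx":32,"ty":48,"tz":0,"wx":0,"wy":0,"wz":-28,"gripper":1},{"tx":40,"ty":60,"tz":0,"wx":0,"wy":0,"wz":-35,"gripper":1}]' | grep rot;python3 -m creep '[{"tx":0,"ty":0,"tz":0,"wx":0,"wy":0,"wz":-7,"gripper":1},{"tx":0,"ty":0,"tz":0,"wx":0,"wy":0,"wz":-14,"gripper":1},{"tx":0,"ty":0,"tz":0,"wx":0,"wy":0,"wz":-21,"gripper":1},{"tx":0,"ty":0,"tz":0,"wx":0,"wy":0,"wz":-28,"gripper":1},{"tx":0,"ty":0,"tz":0,"wx":0,"wy":0,"wz":-35,"gripper":1}]' | grep rot;python3 -m creep '[{"tx":0,"ty":0,"tz":0,"wx":0,"wy":0,"wz":-7,"gripper":1},{"tx":0,"ty":0,"tz":0,"wx":0,"wy":0,"wz":-14,"gripper":1},{"tx":0,"ty":0,"tz":0,"wx":0,"wy":0,"wz":-20,"gripper":1},{"tx":0,"ty":0,"tz":0,"wx":0,"wy":0,"wz":-20,"gripper":1}]'
python3 - <<'E'
from h import *
print(get_obs()['qpos'],get_obs()['tool_rot'],totool([.595,-.235,.09]))
a,W=cloud('top'); b,Wb=cloud('side'); np.savez('c1.npz',a=a,Wa=W,b=b,Wb=Wb)
E
```

```text
tool_rot: [179.9, -0.1, 35.6]
tool_rot: [179.9, -0.0, 70.6]
time_s: 6.0
tool_pos: [0.5175, -0.1916, 0.0908]
tool_rot: [179.9, 0.0, 90.4]
force: [0.3, -0.3, -0.4]
grip_width: 0.0871
grasp_force: 0.0
[ 49.38551076  15.83200797 -36.15899908 105.18702328  10.47438191
  62.22169853   9.7530435 ] [1.79908072e+02 1.65733487e-02 9.03867591e+01] [-43.96041349  77.22036973   0.90698622]
```

```bash
python3 -m creep '[{"tx":-20,"ty":30,"tz":0,"wx":0,"wy":0,"wz":0,"gripper":1},{"tx":-40,"ty":60,"tz":0,"wx":0,"wy":0,"wz":0,"gripper":1},{"tx":-42,"ty":77,"tz":0,"wx":0,"wy":0,"wz":0,"gripper":1},{"tx":-42,"ty":77,"tz":20,"wx":0,"wy":0,"wz":0.4,"gripper":1},{"tx":-42,"ty":77,"tz":30,"wx":0,"wy":0,"wz":0.4,"gripper":1}]' |grep pos;python3 -m creep '[{"tx":0,"ty":0,"tz":20,"wx":0,"wy":0,"wz":0,"gripper":1},{"tx":0,"ty":0,"tz":40,"wx":0,"wy":0,"wz":0,"gripper":1},{"tx":0,"ty":0,"tz":51,"wx":0,"wy":0,"wz":0,"gripper":1},{"tx":0,"ty":0,"tz":51,"wx":0,"wy":0,"wz":0,"gripper":1}]'
python3 - <<'E'
from h import *
a,W=cloud('top'); b,Wb=cloud('side'); np.savez('c1.npz',a=a,Wa=W,b=b,Wb=Wb)
i=np.hstack([a[120:270,120:420],b[150:300,120:420]]); save('p2.png',i)
for c in ('top','side'): print(nets.place_of('board',c)[:1])
E
```

```text
tool_pos: [0.5946, -0.233, 0.0591]
time_s: 6.85
tool_pos: [0.591, -0.2323, 0.0063]
tool_rot: [-179.7, -0.1, 89.8]
force: [-0.3, 0.1, -0.8]
grip_width: 0.0871
grasp_force: 0.0
[{'point': [0.5976, -0.1114, 0.0198], 'confidence': 0.61}]
[]
```

View pics/p2.png

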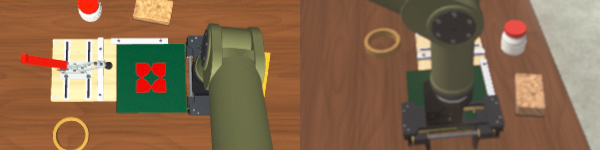

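The board (crop 117–185, 43–111) now looks square against the far fence at row 41, and the gripper stands clear of its −y edge. Next is the push along +y.

```bash
python3 -m creep '[{"tx":6,"ty":0,"tz":-2,"wx":0,"wy":0,"wz":0,"gripper":1},{"tx":12,"ty":0,"tz":-2,"wx":0,"wy":0,"wz":0,"gripper":1},{"tx":17,"ty":0,"tz":-2,"wx":0,"wy":0,"wz":0,"gripper":1},{"tx":22,"ty":0,"tz":-2,"wx":0,"wy":0,"wz":0,"gripper":1},{"tx":27,"ty":0,"tz":-2,"wx":0,"wy":0,"wz":0,"gripper":1}]' | grep -E "pos|force|rot";python3 -m creep '[{"tx":4,"ty":0,"tz":0,"wx":0,"wy":0,"wz":0,"gripper":1},{"tx":8,"ty":0,"tz":0,"wx":0,"wy":0,"wz":0,"gripper":1},{"tx":12,"ty":0,"tz":0,"wx":0,"wy":0,"wz":0,"gripper":1},{"tx":16,"ty":0,"tz":0,"wx":0,"wy":0,"wz":0,"gripper":1},{"tx":19,"ty":0,"tz":0,"wx":0,"wy":0,"wz":0,"gripper":1}]'| grep -E "pos|force|rot"
```

```text
tool_pos: [0.5943, -0.206, 0.0121]
tool_rot: [180.0, 0.1, 89.9]
force: [0.5, -1.1, 1.5]
grasp_force: 0.9
tool_pos: [0.5941, -0.1866, 0.0116]
tool_rot: [180.0, 0.0, 89.8]
force: [0.0, -1.1, 0.4]
grasp_force: 0.9
```

```bash
python3 -m creep '[{"tx":1,"ty":0,"tz":0,"wx":0,"wy":0,"wz":0,"gripper":1},{"tx":2,"ty":0,"tz":0,"wx":0,"wy":0,"wz":0,"gripper":1},{"tx":3,"ty":0,"tz":0,"wx":0,"wy":0,"wz":0,"gripper":1},{"tx":4,"ty":0,"tz":0,"wx":0,"wy":0,"wz":0,"gripper":1}]' | grep -E "pos|force";python3 -m creep '[{"tx":1,"ty":0,"tz":0,"wx":0,"wy":0,"wz":0,"gripper":1},{"tx":2,"ty":0,"tz":0,"wx":0,"wy":0,"wz":0,"gripper":1}]'| grep -E "pos|force"
```

```text
tool_pos: [0.594, -0.1834, 0.0115]
force: [-0.1, -2.2, 1.6]
grasp_force: 1.0
tool_pos: [0.594, -0.1812, 0.0115]
force: [0.3, -1.8, 1.9]
grasp_force: 0.9
```

```bash
for i in 1; do python3 -m creep '[{"tx":1,"ty":0,"tz":0,"wx":0,"wy":0,"wz":0,"gripper":1},{"tx":2,"ty":0,"tz":0,"wx":0,"wy":0,"wz":0,"gripper":1}]'| grep -E "pos|force"; python3 -m creep '[{"tx":1,"ty":0,"tz":0,"wx":0,"wy":0,"wz":0,"gripper":1},{"tx":2,"ty":0,"tz":0,"wx":0,"wy":0,"wz":0,"gripper":1}]'| grep -E "pos|force"; done
```

```text
tool_pos: [0.5941, -0.179, 0.0115]
force: [-0.3, -2.3, 1.8]
grasp_force: 0.9
tool_pos: [0.594, -0.1775, 0.0116]
force: [0.4, -3.0, 1.5]
grasp_force: 1.9
```

```bash
python3 -m creep '[{"tx":1,"ty":0,"tz":0,"wx":0,"wy":0,"wz":0,"gripper":1},{"tx":2,"ty":0,"tz":0,"wx":0,"wy":0,"wz":0,"gripper":1}]'| grep -E "pos|force|rot"; python3 -m creep '[{"tx":1,"ty":0,"tz":0,"wx":0,"wy":0,"wz":0,"gripper":1},{"tx":1,"ty":0,"tz":0,"wx":0,"wy":0,"wz":0,"gripper":1}]'| grep -E "pos|force|rot"
```

```text
tool_pos: [0.594, -0.1775, 0.0116]
tool_rot: [180.0, 0.2, 89.8]
force: [-0.3, -7.1, 0.0]
grasp_force: 3.7
tool_pos: [0.594, -0.1775, 0.0117]
tool_rot: [180.0, 0.2, 89.8]
force: [-0.3, -7.8, 0.4]
grasp_force: 3.7
```

```bash
python3 -m creep '[{"tx":-10,"ty":0,"tz":0,"wx":0,"wy":0,"wz":0,"gripper":1},{"tx":-22,"ty":0,"tz":0,"wx":0,"wy":0,"wz":0,"gripper":1},{"tx":-25,"ty":0,"tz":-30,"wx":0,"wy":0,"wz":0,"gripper":-1},{"tx":-25,"ty":0,"tz":-60,"wx":0,"wy":0,"wz":0,"gripper":-1},{"tx":-25,"ty":-20,"tz":-70,"wx":0,"wy":0,"wz":0,"gripper":-1}]'>/dev/null; python3 -m creep '[{"tx":0,"ty":-35,"tz":0,"wx":0,"wy":0,"wz":0,"gripper":-1},{"tx":20,"ty":-70,"tz":0,"wx":0,"wy":0,"wz":0,"gripper":-1},{"tx":50,"ty":-95,"tz":0,"wx":0,"wy":0,"wz":0,"gripper":-1},{"tx":85,"ty":-110,"tz":0,"wx":0,"wy":0,"wz":0,"gripper":-1},{"tx":120,"ty":-115,"tz":0,"wx":0,"wy":0,"wz":0,"gripper":-1}]'
python3 - <<'E'
from h import *
print(get_obs()['tool_pos'],totool([.47,-.078,.011]))
a,W=cloud('top')
hsv=cv2.cvtColor(a,cv2.COLOR_RGB2HSV)
m=(W[...,2]>.018)&(W[...,2]<.032)&(W[...,0]>.42)&(W[...,0]<.72)&(W[...,1]<.03)&(W[...,1]>-.26)
g=m&(hsv[...,0]>35)&(hsv[...,0]<95)&(hsv[...,1]>60)
c=max(cv2.findContours(g.astype(np.uint8),0,2)[0],key=cv2.contourArea)
P=np.array([W[v,u,:2] for u,v in cv2.convexHull(c)[:,0]]); print(cv2.minAreaRect((P*1000).astype(np.float32)))
save('t3.png',cv2.resize(a[130:270,130:330],None,fx=4,fy=4))
E
```

```text
time_s: 9.88
tool_pos: [0.4561, -0.0784, 0.0808]
tool_rot: [-179.8, 0.0, 89.7]
force: [1.7, 1.2, -0.3]
grip_width: 0.0419
grasp_force: 0.0
[ 0.4560793  -0.07842565  0.08079771] [ 0.53894252 14.12106981 69.75666403]
((601.083251953125, -77.18612670898438), (178.61093139648438, 178.88055419921875), 0.33562180399894714)
```

View pics/t3.png

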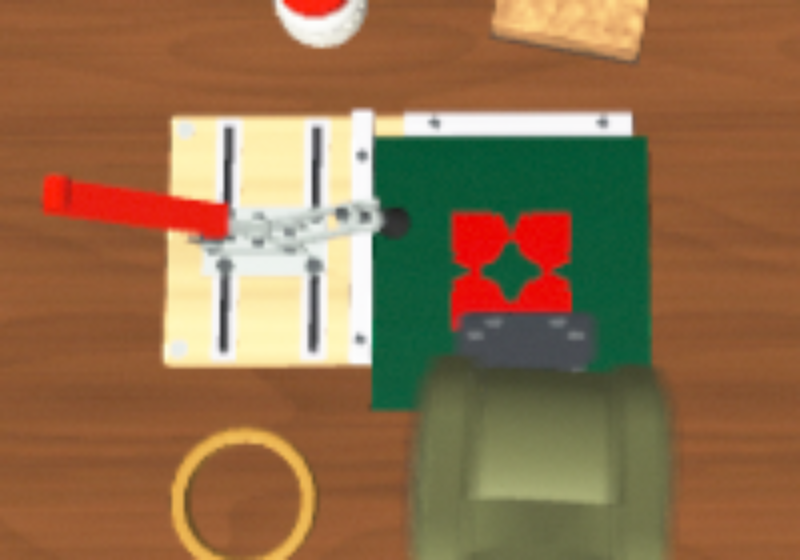

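The board touches the side fence (column 372) and the far fence (row 135). I'll give +x a gentle confirming touch with the fingers shut.

```bash
python3 -m creep '[{"tx":0,"ty":0,"tz":20,"wx":0,"wy":0,"wz":0,"gripper":-1},{"tx":0,"ty":0,"tz":40,"wx":0,"wy":0,"wz":0,"gripper":-1},{"tx":0,"ty":0,"tz":60,"wx":0,"wy":0,"wz":0,"gripper":-1},{"tx":0,"ty":0,"tz":70,"wx":0,"wy":0,"wz":0,"gripper":-1},{"tx":0,"ty":0,"tz":70,"wx":0,"wy":0,"wz":0,"gripper":-1}]'|grep -E "pos|force|wid"; python3 -m creep '[{"tx":0,"ty":6,"tz":0,"wx":0,"wy":0,"wz":0,"gripper":-1},{"tx":0,"ty":12,"tz":0,"wx":0,"wy":0,"wz":0,"gripper":-1},{"tx":0,"ty":18,"tz":0,"wx":0,"wy":0,"wz":0,"gripper":-1},{"tx":0,"ty":24,"tz":0,"wx":0,"wy":0,"wz":0,"gripper":-1},{"tx":0,"ty":28,"tz":0,"wx":0,"wy":0,"wz":0,"gripper":-1}]'|grep -E "pos|force|wid"
```

```text
tool_pos: [0.4574, -0.0781, 0.0094]
force: [-0.1, -0.3, -0.0]
grip_width: 0.0051
grasp_force: 0.0
tool_pos: [0.4892, -0.0789, 0.0124]
force: [0.2, 0.6, -0.3]
grip_width: 0.0005
grasp_force: 0.0
```

```bash
python3 -m creep '[{"tx":0,"ty":1.5,"tz":0,"wx":0,"wy":0,"wz":0,"gripper":-1},{"tx":0,"ty":3,"tz":0,"wx":0,"wy":0,"wz":0,"gripper":-1}]'|grep -E "pos|force";python3 -m creep '[{"tx":0,"ty":1.5,"tz":0,"wx":0,"wy":0,"wz":0,"gripper":-1},{"tx":0,"ty":3,"tz":0,"wx":0,"wy":0,"wz":0,"gripper":-1}]'|grep -E "pos|force"
```

```text
tool_pos: [0.4908, -0.0787, 0.0117]
force: [0.6, 0.0, -0.1]
grasp_force: 0.0
tool_pos: [0.4932, -0.0788, 0.0115]
force: [0.6, -0.0, 0.2]
grasp_force: 0.0
```

```bash
python3 -m creep '[{"tx":0,"ty":1.5,"tz":0,"wx":0,"wy":0,"wz":0,"gripper":-1},{"tx":0,"ty":3,"tz":0,"wx":0,"wy":0,"wz":0,"gripper":-1}]'|grep -E "pos|force";python3 -m creep '[{"tx":0,"ty":1,"tz":0,"wx":0,"wy":0,"wz":0,"gripper":-1},{"tx":0,"ty":2,"tz":0,"wx":0,"wy":0,"wz":0,"gripper":-1}]'|grep -E "pos|force"
```

```text
tool_pos: [0.4964, -0.0788, 0.0115]
force: [-0.6, 0.1, 0.1]
grasp_force: 0.0
tool_pos: [0.4984, -0.0788, 0.0115]
force: [0.0, -0.2, -0.4]
grasp_force: 0.0
```

```bash
python3 -m creep '[{"tx":0,"ty":1,"tz":0,"wx":0,"wy":0,"wz":0,"gripper":-1},{"tx":0,"ty":2,"tz":0,"wx":0,"wy":0,"wz":0,"gripper":-1}]'|grep -E "pos|force:";python3 -m creep '[{"tx":0,"ty":1,"tz":0,"wx":0,"wy":0,"wz":0,"gripper":-1},{"tx":0,"ty":2,"tz":0,"wx":0,"wy":0,"wz":0,"gripper":-1}]'|grep -E "pos|force:"
```

```text
tool_pos: [0.5, -0.0788, 0.0114]
force: [-3.0, -0.5, 0.3]
grasp_force: 1.0
tool_pos: [0.5001, -0.0788, 0.0111]
force: [-7.8, 0.4, 5.1]
grasp_force: 3.8
```

The board is seated both ways: there is firm contact at x=0.500 and at y=−0.1775. Now I'll move to the handle.

```bash
python3 -m creep '[{"tx":0,"ty":-12,"tz":0,"wx":0,"wy":0,"wz":0,"gripper":-1},{"tx":0,"ty":-22,"tz":-15,"wx":0,"wy":0,"wz":0,"gripper":-1},{"tx":0,"ty":-22,"tz":-55,"wx":0,"wy":0,"wz":0,"gripper":-1},{"tx":0,"ty":-22,"tz":-95,"wx":0,"wy":0,"wz":0,"gripper":-1},{"tx":0,"ty":-22,"tz":-135,"wx":0,"wy":0,"wz":0,"gripper":-1}]'|grep -E "pos";python3 -m creep '[{"tx":15,"ty":15,"tz":-30,"wx":0,"wy":0,"wz":0,"gripper":-1},{"tx":35,"ty":40,"tz":-55,"wx":0,"wy":0,"wz":0,"gripper":-1},{"tx":60,"ty":70,"tz":-75,"wx":0,"wy":0,"wz":0,"gripper":-1},{"tx":85,"ty":100,"tz":-85,"wx":0,"wy":0,"wz":0,"gripper":-1},{"tx":115,"ty":125,"tz":-90,"wx":0,"wy":0,"wz":0,"gripper":-1}]'|grep -E "pos"
python3 - <<'E'
from h import *
np.set_printoptions(precision=4,suppress=True)
cloud('top')
for q in ('board','grip_end','grip_root','clamp_foot'): print(q,[(np.array(r['point']),round(r['confidence'],2)) for r in nets.place_of(q,'top')[:1]])
print(totool([.6195,.130,.22]))
E
```

```text
tool_pos: [0.48, -0.0784, 0.1479]
tool_pos: [0.6091, 0.035, 0.239]
board [(array([ 0.5975, -0.0768,  0.0243]), 0.69)]
grip_end [(array([ 0.688, -0.076,  0.019]), 0.23)]
grip_root []
clamp_foot [(array([ 0.6197, -0.0026,  0.0803]), 0.46)]
[94.3111 13.8976 15.8282]
```

```bash
python3 -m creep '[{"tx":30,"ty":4,"tz":0,"wx":0,"wy":0,"wz":0,"gripper":-1},{"tx":60,"ty":8,"tz":0,"wx":0,"wy":0,"wz":0,"gripper":-1},{"tx":90,"ty":10,"tz":0,"wx":0,"wy":0,"wz":0,"gripper":-1},{"tx":100,"ty":10,"tz":8,"wx":0,"wy":0,"wz":0,"gripper":-1},{"tx":100,"ty":10,"tz":15,"wx":0,"wy":0,"wz":0,"gripper":-1}]'|grep -E "pos|rot|force:"
python3 - <<'E'
from h import *
a,W=cloud('side'); save('s4.png',cv2.resize(a[80:230,180:380],None,fx=3.5,fy=3.5))
print(totool([.6195,.148,.175]))
for q in ('grip_end','grip_root'): print(q,[(np.array(r['point']),round(r['confidence'],2)) for r in nets.place_of(q,'side')[:1]])
E
```

```text
tool_pos: [0.615, 0.1382, 0.2216]
tool_rot: [180.0, -0.0, 90.1]
force: [-0.9, -0.3, -0.8]
grasp_force: 0.0
[13.17388242  4.95467678 44.32890624]
grip_end [(array([0.6189, 0.1792, 0.1744]), 0.68)]
grip_root [(array([0.6217, 0.1066, 0.0897]), 0.78)]
```

View pics/s4.png

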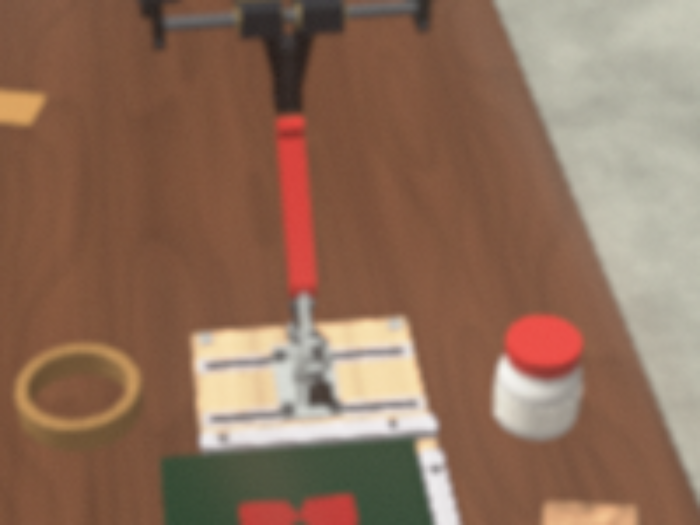

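```bash
python3 -m creep '[{"tx":5,"ty":2,"tz":15,"wx":0,"wy":0,"wz":0,"gripper":-1},{"tx":9,"ty":4,"tz":30,"wx":0,"wy":0,"wz":0,"gripper":-1},{"tx":12,"ty":5,"tz":44,"wx":0,"wy":0,"wz":0,"gripper":-1},{"tx":12,"ty":5,"tz":48,"wx":0,"wy":0,"wz":0,"gripper":-1}]'|grep -E "pos|force:"; python3 -m creep '[{"tx":1,"ty":0,"tz":3,"wx":0,"wy":0,"wz":0,"gripper":-1},{"tx":3,"ty":0,"tz":6,"wx":0,"wy":0,"wz":0,"gripper":-1},{"tx":5,"ty":0,"tz":10,"wx":0,"wy":0,"wz":0,"gripper":-1},{"tx":8,"ty":0,"tz":14,"wx":0,"wy":0,"wz":0,"gripper":-1},{"tx":11,"ty":0,"tz":18,"wx":0,"wy":0,"wz":0,"gripper":-1}]'|grep -E "pos|force:"
```

```text
tool_pos: [0.6194, 0.1475, 0.1695]
force: [-0.9, -0.5, -0.3]
grasp_force: 0.0
tool_pos: [0.6215, 0.1593, 0.1559]
force: [-0.3, 1.0, 1.7]
grasp_force: 0.4
```

```bash
python3 -m creep '[{"tx":3,"ty":0,"tz":4,"wx":0,"wy":0,"wz":0,"gripper":-1},{"tx":7,"ty":0,"tz":9,"wx":0,"wy":0,"wz":0,"gripper":-1},{"tx":10,"ty":0,"tz":15,"wx":0,"wy":0,"wz":0,"gripper":-1},{"tx":13,"ty":0,"tz":21,"wx":0,"wy":0,"wz":0,"gripper":-1},{"tx":16,"ty":0,"tz":27,"wx":0,"wy":0,"wz":0,"gripper":-1}]'|grep -E "pos|force:"
python3 - <<'E'
from h import *
cloud('side')
for q in ('grip_end','grip_root','clamp_foot'): print(q,[(np.array(r['point']),round(r['confidence'],2)) for r in nets.place_of(q,'side')[:1]])
E
```

```text
tool_pos: [0.6209, 0.1752, 0.1277]
force: [0.6, 0.2, 0.1]
grasp_force: 0.2
grip_end [(array([0.6199, 0.201 , 0.1306]), 0.6)]
grip_root [(array([0.6245, 0.1009, 0.0827]), 0.71)]
clamp_foot [(array([ 0.6181, -0.0177,  0.0294]), 0.6)]
```

```bash
python3 -m creep '[{"tx":2,"ty":0,"tz":5,"wx":0,"wy":0,"wz":0,"gripper":-1},{"tx":4,"ty":0,"tz":10,"wx":0,"wy":0,"wz":0,"gripper":-1},{"tx":5,"ty":0,"tz":15,"wx":0,"wy":0,"wz":0,"gripper":-1},{"tx":6,"ty":0,"tz":20,"wx":0,"wy":0,"wz":0,"gripper":-1},{"tx":6,"ty":0,"tz":24,"wx":0,"wy":0,"wz":0,"gripper":-1}]'|grep -E "pos|force:"; python3 -m creep '[{"tx":1,"ty":0,"tz":4,"wx":0,"wy":0,"wz":0,"gripper":-1},{"tx":1,"ty":0,"tz":8,"wx":0,"wy":0,"wz":0,"gripper":-1},{"tx":1,"ty":0,"tz":11,"wx":0,"wy":0,"wz":0,"gripper":-1},{"tx":1,"ty":0,"tz":14,"wx":0,"wy":0,"wz":0,"gripper":-1}]'|grep -E "pos|force:"
```

```text
tool_pos: [0.6218, 0.1829, 0.1054]
force: [-0.1, 3.1, 6.4]
grasp_force: 3.2
tool_pos: [0.6212, 0.1831, 0.0907]
force: [0.0, 1.4, 2.2]
grasp_force: 0.9
```

```bash
python3 -m creep '[{"tx":0,"ty":0,"tz":2,"wx":0,"wy":0,"wz":0,"gripper":-1},{"tx":0,"ty":0,"tz":3,"wx":0,"wy":0,"wz":0,"gripper":-1},{"tx":0,"ty":0,"tz":4,"wx":0,"wy":0,"wz":0,"gripper":-1}]'|grep -E "pos|force:"
python3 - <<'E'
from h import *
cloud('side')
for q in ('grip_end','grip_root','clamp_foot'): print(q,[(np.array(r['point']),round(r['confidence'],2)) for r in nets.place_of(q,'side')[:1]])
E
```

```text
tool_pos: [0.6205, 0.1806, 0.0854]
force: [1.0, 0.1, 0.6]
grasp_force: 0.0
grip_end [(array([0.6222, 0.2151, 0.0741]), 0.62)]
grip_root [(array([0.6189, 0.0641, 0.0171]), 0.3)]
clamp_foot [(array([ 0.6213, -0.0155,  0.0229]), 0.7)]
```

```bash
python3 -m creep '[{"tx":0,"ty":0,"tz":-20,"wx":0,"wy":0,"wz":0,"gripper":-1},{"tx":0,"ty":0,"tz":-55,"wx":0,"wy":0,"wz":0,"gripper":-1},{"tx":0,"ty":0,"tz":-90,"wx":0,"wy":0,"wz":0,"gripper":-1},{"tx":20,"ty":0,"tz":-125,"wx":0,"wy":0,"wz":0,"gripper":-1},{"tx":40,"ty":-20,"tz":-150,"wx":0,"wy":0,"wz":0,"gripper":-1}]'|grep -E "pos|force:";python3 -m creep '[{"tx":20,"ty":-35,"tz":0,"wx":0,"wy":0,"wz":0,"gripper":-1},{"tx":40,"ty":-70,"tz":0,"wx":0,"wy":0,"wz":0,"gripper":-1},{"tx":60,"ty":-100,"tz":0,"wx":0,"wy":0,"wz":0,"gripper":-1},{"tx":80,"ty":-120,"tz":0,"wx":0,"wy":0,"wz":0,"gripper":-1},{"tx":80,"ty":-120,"tz":0,"wx":0,"wy":0,"wz":0,"gripper":-1}]'|grep -E "time|pos|force:"
python3 - <<'E'
from h import *
a,W=cloud('top'); 
hsv=cv2.cvtColor(a,cv2.COLOR_RGB2HSV)
m=(W[...,2]>.018)&(W[...,2]<.032)&(W[...,0]>.42)&(W[...,0]<.72)&(W[...,1]<.03)&(W[...,1]>-.26)
g=m&(hsv[...,0]>35)&(hsv[...,0]<95)&(hsv[...,1]>60)
c=max(cv2.findContours(g.astype(np.uint8),0,2)[0],key=cv2.contourArea)
P=np.array([W[v,u,:2] for u,v in cv2.convexHull(c)[:,0]]); print(cv2.minAreaRect((P*1000).astype(np.float32)))
b,_=cloud('side')
for q in ('grip_end','grip_root','clamp_foot'): print(q,[(np.array(r['point']),round(r['confidence'],2)) for r in nets.place_of(q,'side')[:1]])
i=np.hstack([a[120:270,130:330],b[100:250,170:370]]); save('f.png',cv2.resize(i,None,fx=2,fy=2))
E
```

```text
tool_pos: [0.6051, 0.2197, 0.2394]
force: [-0.1, -0.0, 0.8]
grasp_force: 0.0
time_s: 16.82
tool_pos: [0.4754, 0.3083, 0.2377]
force: [-1.0, 0.9, -0.5]
grasp_force: 0.0
((600.18115234375, -76.5744857788086), (179.53306579589844, 178.439453125), 89.83428192138672)
grip_end [(array([0.6195, 0.2154, 0.0705]), 0.57)]
grip_root [(array([0.6224, 0.1014, 0.0713]), 0.83)]
clamp_foot [(array([ 0.6234, -0.0163,  0.0242]), 0.59)]
```

View pics/f.png

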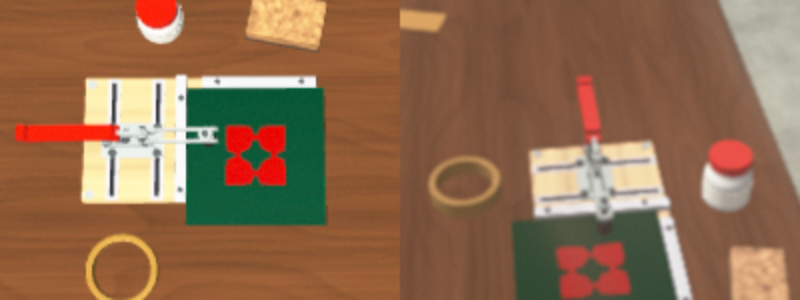

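The board is square against both fences, with its edges at column 186 and row 88. The clamp arm lies flat with its foot on the board, the handle is level after being let go, and the other things haven't moved.

```bash
python3 -c "
from cell import env
print(env.sign_off())"
```

```text
the job is handed in; nothing more can be done
None
```

The job is handed in at about 17 s on the robot's clock: the board is snug and square against both fences, the clamp is locked with its foot on the board, and the jar, tape roll and sanding block are where they were (the squeegee was out of the final view, but the arm never touched it).

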